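# Turn a soap bar over in the bar turner

### The job

Turn the soap bar over for inspection of its underside, using the lever-operated bar turner and only pushing with the fingers, never picking the bar up. Push the bar along the infeed onto the turner's swinging leaf until it is home against the leaf's end stop, then push the lever with the red grip right over so that the bar tips face-down into the white nest, and finally push the lever back so the leaf lies down empty again and the bar is left lying flat in the nest. Leave the stamp, the tally counter, the wooden gauge and the spare bar where they stand.

Things in the scene. Friction and masses are not known exactly. Their poses are not given: they have to be found in the camera images.
- turner: The bar turner, a bench fixture fixed to the table: steel leaf, white nest and ledge, grey base plate 218 x 326 mm. Origin on the table below the hinge line (which runs along its y, at x=0, 61 mm up); z up. All coordinates in these notes are mm in this frame. Along -x lies the infeed (y -186 to -23) followed by the swinging leaf (y -20 to 90); along +x of the hinge line the white nest. Blue bearing blocks 71 mm high at y -31 and 101.
- infeed_mouth (a point): Middle of the flared mouth of the infeed lane, on its white ledge (x -44, y -126, z 48). The ledge, x -118 to 30, is open at its -y end. Aluminium guides 14 mm high narrow from 104 mm apart here to 70 mm at y=-74 and stay so to y=-24. The bar is pushed along turner +y, over the ledge's edge at y=-23 and onto the leaf, 1 mm lower.
- leaf_stop (a point): Foot of the end stop on the leaf's tray (leaf at 0: x -44, y 87, z 47): a 16 mm high plate across the tray's +y end. A bar loaded home touches it, its middle at y about 39. Tray 75 mm wide (x -82 to -7), with a heel 22 mm high along the hinge side and a lip 8 mm high outside; open to the infeed at its -y end.
- leaf (a joint): Swing of the leaf with its lever, rad: 0 = leaf lying level, ready to load (it starts so); 1.57 = upright; 2.0 = fully over, leaning above the nest (hard stop). Damped hinge, 3 to 5 N at the lever's grip moves it. Released above 1.7 it falls over to 2.0, below 1.35 it falls back to 0, in 1 to 2 s, and stays; in between it may stand still. The leaf reaches 86 mm from the hinge line.
- lever_grip (a point): Middle of the lever's red grip, a free-turning sleeve 25 mm thick and 42 mm long that lies parallel to the hinge line at y 118 to 160, 95 mm from that line. Leaf 0: grip at x -80, z 112; leaf 1.0: at its top, x 0, z 156; leaf 2.0: x 80, z 112. Push it in +x to swing the leaf over, in -x from its far side to bring it back; it rolls up and down the finger. Nothing is beside or below it above z=75.
- nest_floor (a point): Middle of the nest's white floor (x 53, y 35, z 47). The nest is x 14 to 92, y -24 to 94, with walls 15 mm high at both y ends and on the far side, open towards the hinge.
- bar: The green soap bar to be turned, rounded, 64 x 96 x 24 mm, about 0.1 kg. Origin: centre of the face that is underneath at the start; x along the 64 mm width, y along the 96 mm length, z out of the opposite face (up at the start, down when turned). It starts lying on the infeed ledge, length roughly along the lane, in the flared mouth.
- bar_mid (a point): The middle of the same green bar (12 mm above its underneath face).
- stamp: Bystander: date stamp with black base and blue grip, 33 x 50 x 86 mm; origin centre of underside.
- counter: Bystander: round chromed tally counter, 58 x 56 x 23 mm; origin centre of underside.
- gauge: Bystander: oak go/no-go gauge, a board with two posts, 46 x 130 x 48 mm; origin centre of underside.
- spare_bar: Bystander: another green soap bar, lying on the table beside the turner, 64 x 96 x 24 mm; origin centre of underside.
Mind the look-alikes: they are no part of the job. Leave any purple or yellow look-alike of the bar alone.

How it is judged:
By the outcome, as a careful person would: the job done as asked, in the order asked, and still so for the second after the job is handed in, with the robot touching nothing.
It also fails if it takes over 62 s, if anything falls off the work surface, if the arm or the gripper's body presses on something with over 40 N, if the wrist force passes 120 N, or if a joint passes its speed limit or range.

### The arm

A 6-joint arm with a two-finger parallel gripper is mounted at the origin on the work surface; the furniture and walls round the work are solid. World frame = base frame: x ahead of the robot, y to its left, z up, the work surface at z = 0. Lengths are in m, angles in degrees, forces in N, time in s.
With the tool pointing down it reaches from about 0.3 to 0.875 m from the base axis. Payload 6.4 kg.
Tool frame: the origin (TCP) lies midway between the tips of the shut fingers; the grasp point (between the pads) lies 19 mm behind it (r.tcp_to_grasp is the distance from the TCP to the grasp point, in m); z points along the fingers, x is the direction in which the jaws open and shut, and the axes are right-handed (so a half turn about z gives the same grasp; the last joint's range is limited). The gripper opens to 85 mm and grips with 20 to 120 N. Pads are 22 mm wide; open, the fingers measure 114 mm over their backs; the gripper's body (76 mm by 85 mm) begins 54 mm behind the grasp point. The pads swing forward as they close: fully open they stand 13 mm farther back than shut.
Start: joints at [63.008, 10.359, 92.074, -0, 77.567, -11.82], TCP at [0.15, 0.555, 0.231] pointing down, gripper open.
Joint ranges: [-171.53, 171.53], [-51.25, 118.39], [17.06, 147.69], [-65.23, 245.23], [0, 150.52], [-178.68, 178.68]. Speed limits (degrees/s): [147.25, 147.25, 172.46, 180, 180, 180].

### API

Orientations are given as a 3x3 rotation matrix whose columns are the frame's x, y, z axes.
In Python, from station import r gives the robot as it stands. Calls block until the motion is done:
- r.goto(position, orientation): joint-space move of the TCP to a pose.
- r.line_to(position, rotation=None, vel=0.15, stop_force=None): straight line of the TCP; rotation=None keeps the orientation; vel is the mean speed in m/s. With stop_force (N) it stops when the force on the tool has changed by that much, and returns True; else False.
- r.goto_joints(angles): joint-space move.
- r.move_gripper(opening, strength=None): opening from 0.0 (shut) to 1.0 (fully open); strength is the grip in N (None keeps the last); returns when the fingers have stopped.
- r.pause(seconds).
- r.solve_ik(position, orientation): joint angles nearest the present ones, or None.
- r.get_image(name): name is "side" or "top"; returns (picture, depth): 400x640x3 uint8, red, green, blue; 400x640 float32, m along the optical axis (not along the pixel's ray), 0 where there is no reading.
- r.camera_info(name): a dict with "vfov" (degrees; the focal length in pixels is half the picture's height over the tangent of half this angle, whatever the lens; pixels are square), "cx", "cy" (the principal point, pixels), "dist_coeffs" ([k1, k2, p1, p2, k3] as OpenCV has them; the pictures are not rectified), "rvec" (rotation vector, rad) and "tvec" (3), from world to camera coordinates, as OpenCV has them. Camera axes: x right, y down, z forward; pixel columns grow to the right and rows downward; lengths in m; the calibration is good to about 2 mm. A picture is of the moment at which its call begins. camera_info takes no time and is no camera call.
A pose or a line that the arm cannot do raises r.Unreachable and nothing moves.
- r.hand_in(): hands the job in, once; it reports no verdict.
Readings, each from a call of its own:
- r.current_time(): time.
- r.current_joint_positions(): joint angles.
- r.current_joint_vel(): joint speeds.
- r.current_joint_torque(): joint torques, N m.
- r.current_tool_pos(): TCP position.
- r.current_tool_rot(): TCP orientation.
- r.current_ft_force(): force on the tool from outside, world axes, zero at the start.
- r.current_moment(): the same for the moment, N m.
- r.current_gripper_width(): opening from 0.0 (shut) to 1.0 (fully open).
Only numpy, scipy, OpenCV 4.12 (cv2) and the standard library are available. Lean on these libraries where they do the work, as an engineer would, in place of code of your own. Each camera call takes 0.05 s, during which the arm holds its last target. There are 200 camera calls.

## Working session

There is one attempt and no reset: what is moved stays moved. The work goes in short steps, each a Python script; the robot and the scene stay as the last script left them, time stands still between calls to the robot, and variables do not carry over. Pictures are saved under pics/ and viewed, on a budget of 10 in all, crops included, one or two more only if the job needs it, and the job is handed in when it is done.

```bash
ls; mkdir -p pics; cat > h.py <<'E'
import numpy as np, cv2
from station import r
def cam(n):
    c=r.camera_info(n); f=200/np.tan(np.radians(c['vfov']/2))
    K=np.array([[f,0,c['cx']],[0,f,c['cy']],[0,0,1]]); R=cv2.Rodrigues(np.array(c['rvec'],float))[0]
    return K,np.array(c['dist_coeffs'],float),R,np.array(c['tvec'],float).ravel()
def cloud(n,depth):
    K,d,R,t=cam(n); h,w=depth.shape
    u,v=np.meshgrid(np.arange(w),np.arange(h))
    p=cv2.undistortPoints(np.stack([u,v],-1).reshape(-1,1,2).astype(float),K,d).reshape(h,w,2)
    P=np.dstack([p,np.ones((h,w))])*depth[...,None]
    P=(P-t)@R; P[depth<=0]=np.nan
    return P
def proj(n,X):
    K,d,R,t=cam(n); return cv2.projectPoints(np.atleast_2d(X).astype(float),cv2.Rodrigues(R)[0],t,K,d)[0].reshape(-1,2)
def save(n,f):
    im,de=r.get_image(n); cv2.imwrite(f'pics/{f}.png',im[...,::-1]); np.savez(f'pics/{f}.npz',im=im,de=de); return im,de
E
python3 - <<'E'
from h import *
for n in ('top','side'):
    save(n,n+'0'); K,d,R,t=cam(n); print(n,K[0,0],-R.T@t,R[2],d)
a=cv2.imread('pics/top0.png'); cv2.imwrite('pics/both.png',np.vstack([a,cv2.imread('pics/side0.png')])[:, :])
E
```

```text
pics
top 463.8813671373002 [ 0.35260714 -0.03587218  1.4948005 ] [ 0.06693311 -0.00761256 -0.99772842] [-0.05950361  0.          0.          0.          0.        ]
side 397.7371651213084 [ 0.00541331 -0.74377031  0.73754017] [ 0.40340244  0.68460414 -0.6071109 ] [-0.03262219  0.          0.          0.          0.        ]
```

View pics/top0.png

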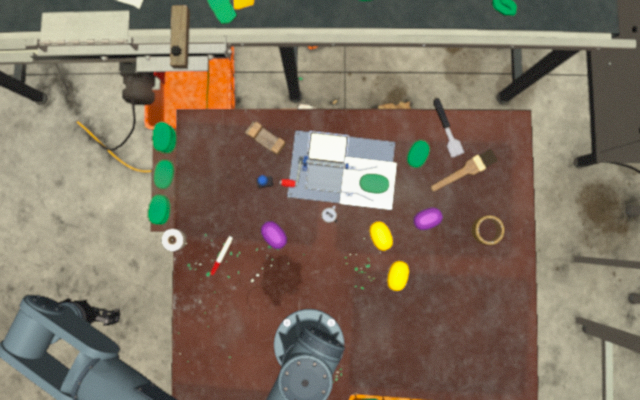

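View pics/side0.png

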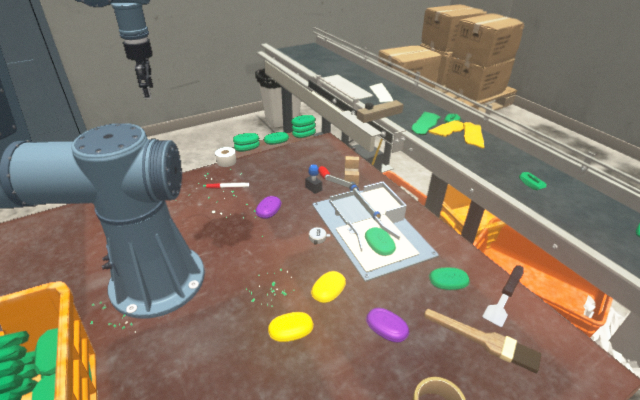

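The top view shows the turner at (290–396, 130–208), its red grip at (288,183), the nest at (328,150) and the ledge at (370,183). 

These could be taken for the bar:
- green at (374,184), lying on the ledge in the mouth, so this is my choice
- green at (418,153), lying on the table, the spare
- greens at (163,136–210), stacked off to the side
- purple at (273,235) and (428,218)
- yellow at (381,236) and (398,276)

I'll check the choice in a close crop and measure.

```bash
python3 - <<'E'
from h import *
d=np.load('pics/top0.npz'); im,de=d['im'],d['de']; P=cloud('top',de)
hsv=cv2.cvtColor(im,cv2.COLOR_RGB2HSV)
c=im[120:220,245:445]; cv2.imwrite('pics/crop0.png',cv2.resize(c,None,fx=4,fy=4,interpolation=cv2.INTER_CUBIC)[...,::-1])
def st(n,m,box):
    q=np.zeros(m.shape,bool); u0,v0,u1,v1=box; q[v0:v1,u0:u1]=1; q&=m
    p=P[q]; p=p[~np.isnan(p[:,0])]; print(n,len(p),'mean',p.mean(0).round(4),'med z',np.median(p[:,2]).round(4),'max',p.max(0).round(3),'min',p.min(0).round(3)); return p
H,S,V=hsv[...,0],hsv[...,1],hsv[...,2]
g=(H>40)&(H<90)&(S>100)
p=st('bar',g,(350,165,400,200)); print(cv2.minAreaRect((p[:,:2]*1000).astype(np.float32)))
st('spare',g,(405,135,435,170))
st('grip',((H<8)|(H>172))&(S>150)&(V>120),(278,174,300,192))
m=(np.abs(H.astype(int)-112)<12)&(S>90)
for b in [(296,150,316,172),(338,150,356,172)]: st('blue',m,b)
z=P[...,2]
q=np.zeros(z.shape,bool); q[120:220,280:405]=1
for lo,hi in [(.002,.02),(.04,.056),(.056,.068)]:
    s=P[q&(z>lo)&(z<hi)]; print(lo,len(s),cv2.minAreaRect((s[:,:2]*1000).astype(np.float32)), np.median(s[:,2]))
s=P[q&(z>.002)&(z<.1)]; rr=cv2.minAreaRect((s[:,:2]*1000).astype(np.float32)); print(rr)
E
```

```text
bar 409 mean [ 0.5056 -0.2032  0.0711] med z 0.0712 max [ 0.531 -0.16   0.079] min [ 0.478 -0.245  0.062]
((504.7055358886719, -202.3521728515625), (52.91634750366211, 84.42138671875), 0.541602373123169)
spare 466 mean [ 0.6067 -0.3519  0.0217] med z 0.0226 max [ 0.651 -0.317  0.033] min [ 0.564 -0.395 -0.009]
grip 93 mean [0.5014 0.0602 0.1206] med z 0.122 max [0.513 0.083 0.132] min [0.491 0.041 0.007]
blue 37 mean [0.5765 0.0118 0.0492] med z 0.0641 max [0.599 0.018 0.077] min [0.564 0.005 0.006]
blue 6 mean [ 0.5588 -0.1186  0.071 ] med z 0.0713 max [ 0.562 -0.117  0.073] min [ 0.556 -0.12   0.068]
0.002 3744 ((558.4794311523438, -109.41282653808594), (324.5300598144531, 405.6889343261719), 0.09730898588895798) 0.006299563116367394
0.04 3526 ((554.9653930664062, -87.2005615234375), (377.6015625, 211.631103515625), 81.91485595703125) 0.047709060751313176
0.056 551 ((556.5994873046875, -90.17166137695312), (307.603515625, 235.400634765625), 30.142745971679688) 0.06253962321622493
((558.44091796875, -109.41291809082031), (324.6071472167969, 405.6889343261719), 0.09730899333953857)
```

View pics/crop0.png

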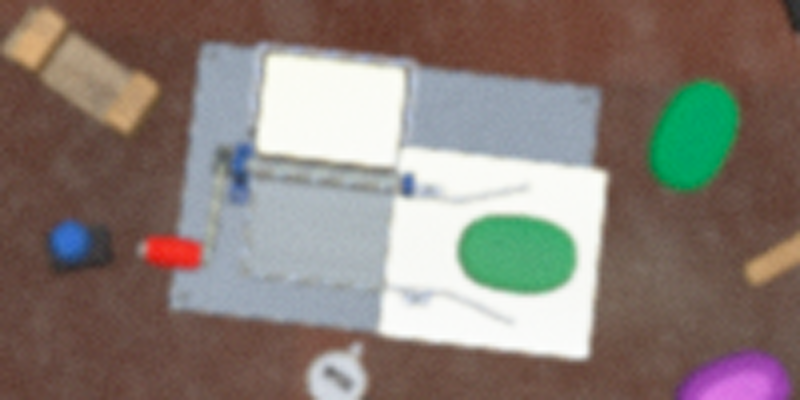

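```bash
cat >> h.py <<'E'
def ray(n,uv,z):
    K,d,R,t=cam(n); p=cv2.undistortPoints(np.array(uv,float).reshape(-1,1,2),K,d).reshape(-1,2)
    D=np.c_[p,np.ones(len(p))]@R; C=-R.T@t; z=np.broadcast_to(z,len(p))
    return C+D*((z-C[2])/D[:,2])[:,None]
def fit(T,W):
    a=T-T.mean(0); b=W-W.mean(0); th=np.arctan2((a[:,0]*b[:,1]-a[:,1]*b[:,0]).sum(),(a*b).sum())
    R=np.array([[np.cos(th),-np.sin(th)],[np.sin(th),np.cos(th)]]); return th,R,W.mean(0)-R@T.mean(0)
E
python3 - <<'E'
from h import *
F=[(607,170,30,-186,48),(588,358,-118,-186,48),(398,148,30,-23,48),(379,333,-118,-23,48),(174,253,-80,139,120),(407,184,0,-31,71),(241,158,0,101,71)]
F=np.array(F,float); uv=(F[:,:2]+.5)/4-.5+[245,120]
W=ray('top',uv,F[:,4]/1e3)[:,:2]*1e3; T=F[:,2:4]
w=slice(0,5)
th,R,t=fit(T[w],W[w]); print(np.degrees(th),t); print((W-(T@R.T+t)).round(1))
np.savez('T.npz',R=R,t=t)
d=np.load('pics/top0.npz'); im=d['im']; hsv=cv2.cvtColor(im,cv2.COLOR_RGB2HSV)
m=(hsv[...,0]>40)&(hsv[...,0]<90)&(hsv[...,1]>70); m[:165]=0;m[200:]=0;m[:,:350]=0;m[:,400:]=0
v,u=np.nonzero(m); X=ray('top',np.c_[u,v],.062)[:,:2]*1e3; B=(X-t)@R
print('bar turner frame',B.mean(0),cv2.minAreaRect(B.astype(np.float32)),np.degrees(np.arctan2(*np.linalg.svd(B-B.mean(0),full_matrices=0)[2][0])))
# side check
pts=T@R.T+t
S=np.c_[pts,F[:,4]]/1e3; uvs=proj('side',S); print(uvs.round(0).tolist())
a=np.load('pics/side0.npz')['im'][150:290,290:450].copy()
a=cv2.resize(a,None,fx=5,fy=5,interpolation=cv2.INTER_CUBIC)[...,::-1].copy()
for p in uvs: cv2.drawMarker(a,tuple(((p-[290,150]+.5)*5).astype(int).tolist()),(255,0,255),0,14,1)
cv2.imwrite('pics/side_fit.png',a[:600])
E
```

```text
-6.346729150193621 [565.03009149 -88.16071242]
[[ 0.4 -1.2]
 [-0.9 -0.8]
 [-0.4  1.7]
 [ 0.7  0.8]
 [ 0.1 -0.5]
 [-1.6  0.7]
 [ 4.  -2. ]]
bar turner frame [ -44.74453182 -121.93370086] ((-44.81249237060547, -122.10588073730469), (56.2619743347168, 87.37422180175781), 6.36712121963501) 179.62866149266273
[[419.0, 253.0], [366.0, 271.0], [384.0, 214.0], [336.0, 228.0], [324.0, 171.0], [377.0, 212.0], [354.0, 185.0]]
```

View pics/side_fit.png

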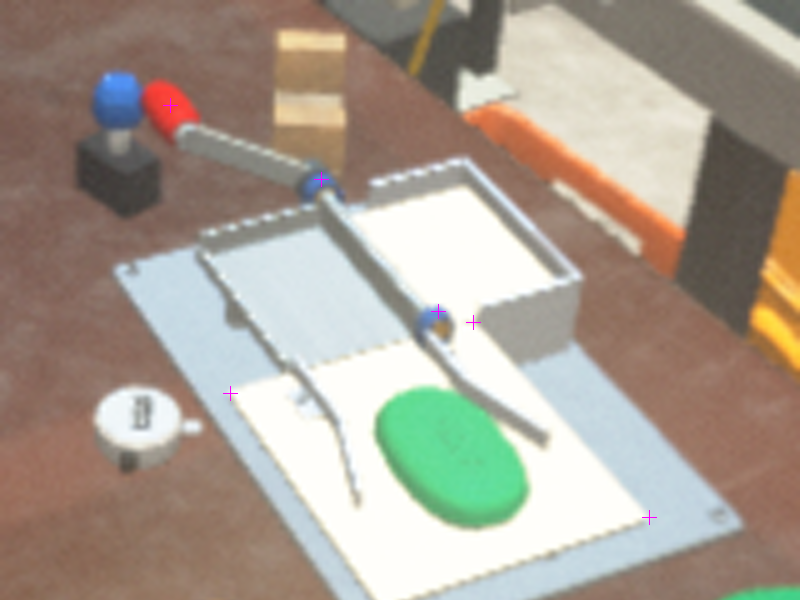

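The overlay lands on the ledge corners, blocks and grip to within about 2 mm. The chosen bar lies on the ledge between the guides at turner (−45, −122). Now I'll do the infeed push.

```bash
cat >> h.py <<'E'
try:
    _T=np.load('T.npz'); TR,Tt=_T['R'],_T['t']
except Exception: pass
def W(x,y,z): return np.r_[TR@[x,y]+Tt,z]/1e3
def RT(s=1):
    c=np.r_[TR[:,0],0]*s; zz=np.array([0,0,-1.]); return np.c_[c,np.cross(zz,c),zz]
def info(): 
    p=r.current_tool_pos(); q=(np.array(p[:2])*1e3-Tt)@TR
    print('t',round(r.current_time(),2),'turner',q.round(1),round(p[2]*1e3,1),'F',np.round(r.current_ft_force(),1))
E
python3 - <<'E'
from h import *
info(); print(np.round(r.current_tool_rot(),2).tolist())
for s in(1,-1): print(s,r.solve_ik(W(-44.5,-205,200),RT(s)))
R0=np.array(r.current_tool_rot()); s=1 if abs(r.solve_ik(W(-44.5,-205,200),RT(1))[5]+11.8)<90 else -1
open('s.txt','w').write(str(s))
r.move_gripper(0.0); info()
r.goto(W(-44.5,-205,200),RT(s)); info()
r.line_to(W(-44.5,-205,57)); info()
print(r.line_to(W(-44.5,-60,57),vel=.07,stop_force=10)); info()
save('top','t1'); save('side','s1')
a=np.load('pics/side0.npz')
im=np.vstack([cv2.resize(np.load('pics/s1.npz')['im'][150:290,290:450],None,fx=3,fy=3,interpolation=2)])
im2=cv2.resize(np.load('pics/t1.npz')['im'][120:220,275:405],None,fx=3,fy=3,interpolation=2)
c=np.zeros((420,880,3),np.uint8); c[:,:480]=im; c[:300,480:870]=im2; cv2.imwrite('pics/c1.png',c[:,:800,::-1])
E
```

```text
t 0.1 turner [-483.3  592.9] 230.5 F [ 0.2 -0.9 -0.1]
[[0.26, 0.97, -0.0], [0.97, -0.26, -0.0], [-0.0, -0.0, -1.0]]
1 [-4.17707989e+01  1.20207815e+01  9.38683170e+01 -2.54444375e-14
  7.41109015e+01 -3.54240698e+01]
-1 [-4.17707989e+01  1.20207815e+01  9.38683170e+01 -2.54444375e-14
  7.41109015e+01  1.44575930e+02]
t 0.87 turner [-483.1  593.4] 231.3 F [-0.2  0.2 -0.2]
t 4.06 turner [ -44.2 -204.3] 200.0 F [ 0.  -0.6 -0.4]
t 5.16 turner [ -43.7 -205.5] 58.0 F [-0.5  0.4  0.2]
False
t 7.38 turner [-44.4 -60.2] 57.0 F [-0.1 -0.1  1.4]
```

View pics/c1.png

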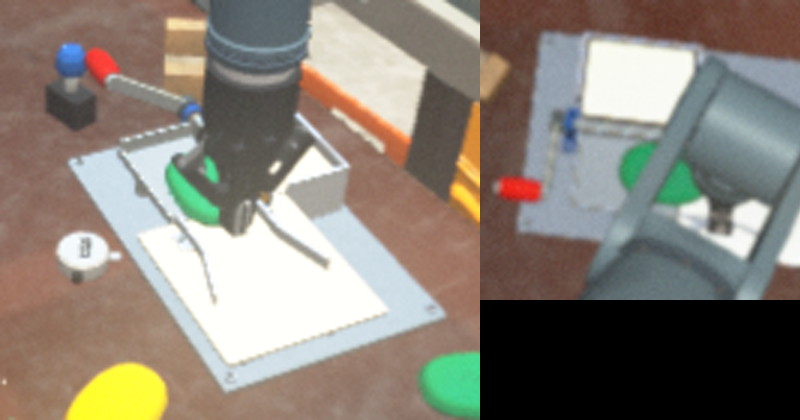

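Both views show the bar straight ahead of the shut fingers and already partly on the leaf. I'll continue to the end stop.

```bash
python3 - <<'E'
from h import *
print(r.line_to(W(-44.5,-32,57),vel=.06,stop_force=10)); info()
print(r.line_to(W(-44.5,-10,57),vel=.025,stop_force=5)); info()
r.line_to(W(-44.5,-90,57),vel=.2); r.line_to(W(-44.5,-140,200),vel=.25)
r.goto(W(-135,139,190),RT(1)); info()
im,_=save('top','t2'); save('side','s2')
hsv=cv2.cvtColor(im,cv2.COLOR_RGB2HSV)
m=(hsv[...,0]>40)&(hsv[...,0]<90)&(hsv[...,1]>70); m[:140]=0;m[205:]=0;m[:,:295]=0;m[:,400:]=0
v,u=np.nonzero(m); X=ray('top',np.c_[u,v],.060)[:,:2]*1e3; B=(X-Tt)@TR
print(len(B),B.mean(0),B.min(0),B.max(0))
c=np.zeros((420,870,3),np.uint8); c[:,:480]=cv2.resize(np.load('pics/s2.npz')['im'][150:290,290:450],None,fx=3,fy=3,interpolation=2); c[:300,480:870]=cv2.resize(im[120:220,275:405],None,fx=3,fy=3,interpolation=2); cv2.imwrite('pics/c2.png',c[:,:800,::-1])
E
```

```text
False
t 8.1 turner [-44.6 -31.5] 56.9 F [ 0.8 -0.6  0.4]
True
t 8.77 turner [-44.7 -16. ] 56.9 F [-0.3 -3.3  2.4]
t 11.18 turner [-134.5  138.4] 189.8 F [ 1.  -1.   0.1]
507 [-38.9916737   40.17665735] [-71.2225815   -6.03746221] [-7.22012275 86.10207193]
```

View pics/c2.png

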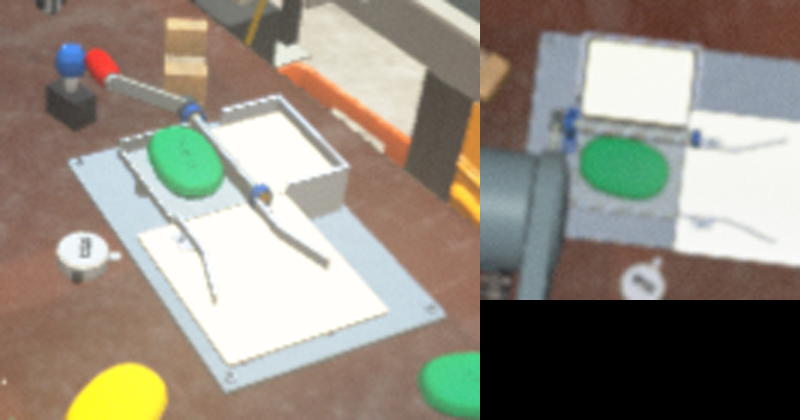

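The bar is home against the end stop (middle at y≈40, flat on the leaf). Now the lever.

```bash
cat >> h.py <<'E'
def arc(angles,side,off=26,below=20,vel=.08,sf=25):
    for a in angles:
        ph=np.radians(147.5)-a
        if r.line_to(W(95*np.cos(ph)+side*off,139,61+95*np.sin(ph)-below),vel=vel,stop_force=sf): print('stopped at',a); return True
    return False
E
python3 - <<'E'
from h import *
r.line_to(W(-135,139,92),vel=.2); info()
arc([.05,.4,.8],-1); info()
arc([1.2,1.5,1.75,1.95],-1,vel=.06); info()
r.pause(1.5); info()
im,_=save('top','t3'); save('side','s3')
c=np.zeros((420,870,3),np.uint8); c[:,:480]=cv2.resize(np.load('pics/s3.npz')['im'][150:290,290:450],None,fx=3,fy=3,interpolation=2); c[:300,480:870]=cv2.resize(im[120:220,275:405],None,fx=3,fy=3,interpolation=2); cv2.imwrite('pics/c3.png',c[:,:800,::-1])
E
```

```text
t 11.92 turner [-134.3  138.6] 92.6 F [ 0.9 -0.6  1. ]
t 13.66 turner [-45.4 139.1] 133.7 F [-0.9 -0.3 -0.3]
t 16.07 turner [ 50.9 139. ] 95.9 F [ 0.2 -0.7  0.6]
t 17.57 turner [ 51.1 139. ] 96.5 F [-0.4  0.1 -0.1]
```

View pics/c3.png

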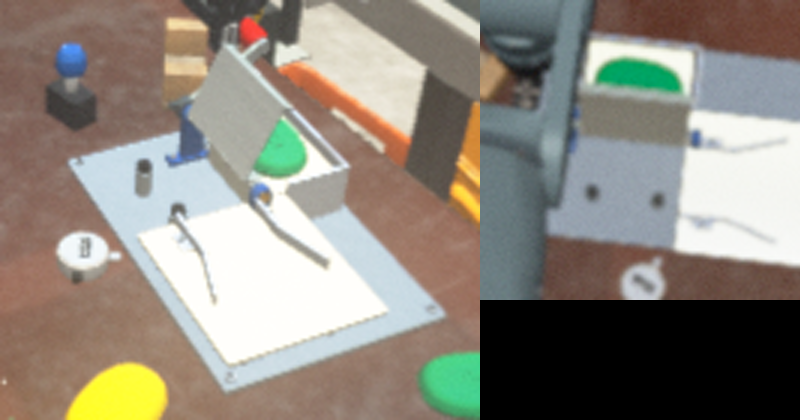

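The leaf is fully over (grip at the far side, around (250,30) in the composite) and the bar lies in the nest. Now I'll push the lever back.

```bash
python3 - <<'E'
from h import *
r.line_to(W(40,139,96),vel=.15); r.line_to(W(40,139,165),vel=.25); r.line_to(W(140,139,165),vel=.25); r.line_to(W(140,139,92),vel=.2); info()
arc([1.95,1.6,1.3],1,vel=.06); info()
arc([1.0,.6,.3,.08],1,vel=.06); info()
r.pause(1.0); 
r.line_to(W(-45,139,95),vel=.15); r.line_to(W(-45,139,200),vel=.25); 
r.goto(W(-150,300,220),RT(1)); r.pause(.5); info()
im,_=save('top','t4'); save('side','s4')
hsv=cv2.cvtColor(im,cv2.COLOR_RGB2HSV)
m=(hsv[...,0]>40)&(hsv[...,0]<90)&(hsv[...,1]>70); m[:125]=0;m[205:]=0;m[:,:295]=0;m[:,:][:,400:]=0
v,u=np.nonzero(m); P=cloud('top',np.load('pics/t4.npz')['de'])[v,u]; X=ray('top',np.c_[u,v],.059)[:,:2]*1e3; B=(X-Tt)@TR
print(len(B),B.mean(0),B.min(0),B.max(0))
A=np.c_[P[:,:2]-P[:,:2].mean(0),np.ones(len(P))]; print('height/tilt',np.nanmax(P[:,2]),np.linalg.lstsq(A,P[:,2],rcond=None)[0])
c=np.zeros((420,870,3),np.uint8); c[:,:480]=cv2.resize(np.load('pics/s4.npz')['im'][150:290,290:450],None,fx=3,fy=3,interpolation=2); c[:300,480:870]=cv2.resize(im[120:220,275:405],None,fx=3,fy=3,interpolation=2); cv2.imwrite('pics/c4.png',c[:,:800,::-1])
E
```

```text
t 19.41 turner [139.5 139.1] 92.2 F [ 0.7 -1.1  0.4]
t 21.5 turner [ 53.7 139. ] 132.2 F [-0.5  1.4  0.7]
t 24.02 turner [-50.1 139. ] 98.0 F [ 0.5  0.1 -0.4]
t 27.13 turner [-149.8  299.7] 220.0 F [-0.3  0.3  0.4]
462 [45.43449806 33.65146246] [ 14.48368872 -10.02381788] [76.00316128 78.75364004]
 ** On entry to DLASCL parameter number  4 had an illegal value
 ** On entry to DLASCL parameter number  4 had an illegal valueTraceback (most recent call last):
  File "<stdin>", line 13, in <module>
    x, resids, rank, s = _umath_linalg.lstsq(a, b, rcond,
                         ~~~~~~~~~~~~~~~~~~~^^^^^^^^^^^^^
                                             signature=signature)
                                             ^^^^^^^^^^^^^^^^^^^^
    raise LinAlgError("SVD did not converge in Linear Least Squares")
numpy.linalg.LinAlgError: SVD did not converge in Linear Least Squares
```

```bash
python3 - <<'E'
from h import *
d=np.load('pics/t4.npz'); im=d['im']
hsv=cv2.cvtColor(im,cv2.COLOR_RGB2HSV)
m=((hsv[...,0]>40)&(hsv[...,0]<90)&(hsv[...,1]>70)).astype(np.uint8); m[:125]=0;m[205:]=0;m[:,:295]=0;m[:,400:]=0
m=cv2.erode(m,np.ones((7,7)))
P=cloud('top',d['de'])[m>0]; P=P[~np.isnan(P[:,0])]
T=(P[:,:2]*1e3-Tt)@TR
A=np.c_[T-T.mean(0),np.ones(len(P))]; print('n',len(P),'top z',np.median(P[:,2]),'slope',np.linalg.lstsq(A,P[:,2]*1e3,rcond=None)[0])
# bystanders: colour change outside turner/arm between first and last picture
a=np.load('pics/top0.npz')['im'];
for n,(u0,v0,u1,v1) in dict(stamp=(255,172,274,192),gauge=(243,118,288,156),counter=(320,204,340,224),spare=(405,136,433,170)).items():
    print(n,np.abs(a[v0:v1,u0:u1].astype(int)-im[v0:v1,u0:u1]).mean().round(1))
c=np.zeros((420,870,3),np.uint8); c[:,:480]=cv2.resize(np.load('pics/s4.npz')['im'][150:290,290:450],None,fx=3,fy=3,interpolation=2); c[:300,480:870]=cv2.resize(im[120:220,245:375],None,fx=3,fy=3,interpolation=2); cv2.imwrite('pics/c4.png',c[:,:800,::-1])
E
```

```text
n 202 top z 0.07066714809843952 slope [-3.35116917e-02 -3.18343054e-02  7.06806624e+01]
stamp 3.2
gauge 3.4
counter 3.6
spare 2.9
```

View pics/c4.png

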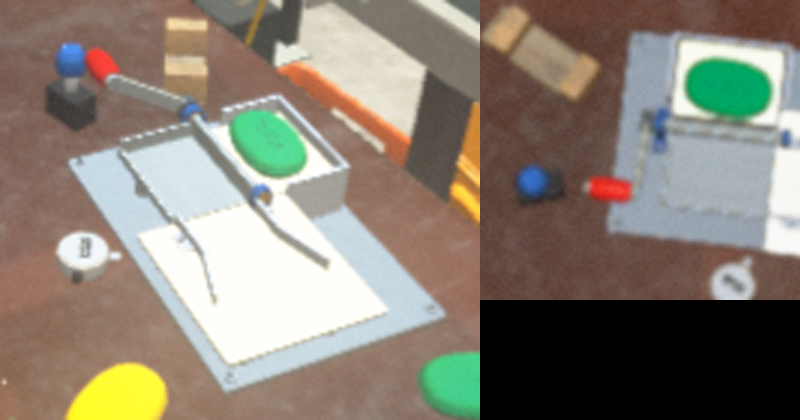

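The leaf is down and empty, the grip is back at its start, and the bar lies flat in the nest with its top at 71 mm (47 + 24). The bystanders are unchanged.

```bash
python3 -c "
from h import *
r.hand_in(); print(r.current_time())"
```

```text
the job is handed in; nothing more can be done
the job is handed in; nothing more can be done
```

The bar is turned over and lies flat in the nest, the leaf is down and empty, and the job is handed in. It took about 27 s of the 62 s allowed. I pushed the bar along the infeed with the fingers shut until the leaf's end stop stopped it. Then I pushed the lever right over, and back again from its far side.

**Last checks:**
- **Bar:** it sits at turner (45, 34), within the nest walls. Its top is at 71 mm, matching the 47 mm floor plus the 24 mm bar, with about 2–3° of measured tilt that I put down to the rounded top and depth noise.
- **Turning over:** I did not identify the faces themselves. The evidence is that the bar was seen in the nest with the leaf fully over, and stayed there when the leaf came back.
- **Leaf:** it lies level and empty, with the red grip back where it started.
- **Other items:** the stamp, counter, gauge and spare bar look the same in the before and after pictures.
- **Forces:** the readings I took never exceeded about 4 N, and no lever move reached its 25 N stop.

One calculation, the first tilt fit, failed on missing depth points; I redid it on the same picture without them. Nothing else failed, and no two checks disagreed.

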